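# Close up the fume extractor after a filter change

### The arm

A 6-joint arm with a two-finger parallel gripper is mounted at the origin on the work surface. World frame = base frame: x ahead of the robot, y to its left, z up, the work surface at z = 0. Lengths are in m, angles in rad, forces in N, time in s.
With the tool pointing down it reaches from about 0.35 to 0.775 m from the base axis. Payload 7.3 kg.
Tool frame: the origin (TCP) lies at the very end of the fingers, on their centre line; the grasp point (between the pads) lies 19 mm behind it (robot.hold_point_z is the distance from the TCP to the grasp point, in m); z points along the fingers, y is the direction in which the jaws open and shut (so a half turn about z gives the same grasp; the last joint's range is limited). The gripper opens to 92 mm and grips with 3 to 60 N. Pads are 19 mm wide; open, the fingers measure 130 mm over their backs; the gripper's body (75 mm by 190 mm) begins 47 mm behind the grasp point.
Start: joints at [1.15, 0.342, 1.524, -0, 1.275, -0.146], TCP at [0.142, 0.505, 0.227] pointing down, gripper open.
Joint ranges: [-2.53, 2.53], [-0.77, 2.02], [0.04, 2.7], [-1, 4.14], [0.28, 2.66], [-3.11, 3.11]. Speed limits (rad/s): [2.57, 2.57, 3.14, 3.14, 3.14, 3.14].

### API

Orientations are given as [roll, pitch, yaw] about the fixed x, y, z axes, in that order (R = Rz(yaw) Ry(pitch) Rx(roll)).
In Python, from cell import monitor, viewer, robot gives the robot as it stands.
- The arm moves only by the tool move_arm, never from a script. Its argument "deltas" is a list of rows, each an object of numbers: "x", "y", "z": the shift along the tool's x, y, z in m; "wx", "wy", "wz": the turn, a rotation vector about the tool's x, y, z in degrees; "hand": the opening, from 0 (shut) to 1 (fully open). In form: [{"x": .., "y": .., "z": .., "wx": .., "wy": .., "wz": .., "hand": ..}, ...]. A call has 1 to 8 rows; each row is the pose to reach, as a shift and turn from the pose commanded when the call began, along the tool's axes at that moment; what a row does not reach only later rows make up. A row lasts 1/8 s, in which the tool goes at most 62.5 mm and 10.7 degrees, less where a joint would pass 70% of its speed; a pose out of reach is approached as far as the arm can. A call with a gripper value outside its range is refused whole. The fingers move at their own pace and stop on an object; "grip_force" is the grip in N (left out, the last holds). Time passes only in rows, so rows that repeat a pose let the fingers close. It gives the time, the measured TCP pose, the force and the opening at its end, in the units of the state.
- monitor.observe(): the state, without advancing time (a new reading comes with each control period).
- viewer.read_camera(name): name is "side" or "top" or "wrist"; returns the picture (420x560x3 uint8, red, green, blue); there is no depth.
- viewer.camera_params(name): a dict with "camera_matrix" (3x3 intrinsics, pixels), "R" (3x3) and "t" (3): a world point X has camera coordinates R X + t. Camera axes: x right, y down, z forward; pixel columns grow to the right and rows downward; lengths in m; the calibration is good to about 2 mm. A picture is of the moment at which its call begins: read the wrist's pose just before it. camera_params takes no time and is no camera call; for the wrist camera it gives the pose at the moment of the call.
- robot.hand_in(): hands the job in, once; it reports no verdict.
The state is a dict: "time": time; "qpos": joint angles; "qvel": joint speeds; "joint_efforts": joint torques, N m; "tool_pos": TCP position; "tool_rot": TCP orientation; "contact_force": force on the tool from outside, world axes, zero at the start; "torque": the same for the moment, N m; "opening": finger opening in m.
Only numpy, scipy, OpenCV 4.12 (cv2) and the standard library are available. Lean on these libraries where they do the work, as an engineer would, in place of code of your own. Each camera call takes 0.05 s, during which the arm holds its last target. There are 200 camera calls.

### The job

The filter of the bench fume extractor has just been changed and its blue cover still stands open. First push the yellow reset plunger of the filter indicator down to its stop; then turn the brass quarter-turn fastener on the frame until its slot lines up with the red index lines beside it, so that the cover can pass over it; then swing the cover shut over the fastener and press it fully home on its springy seal with the gripper's fingers. Finish while still holding the cover pressed down (I will lock it, do not let go), and leave the spool, circuit board, old filter and screwdriver on the bench where they are.

Things in the scene. Friction and masses are not known exactly. Their poses are not given: they have to be found in the camera images.
- extractor: White bench fume extractor, fixed, 260 mm (x) by 430 mm (y), flat top frame 110 mm above the bench. Origin: centre of its underside. y runs from the closed blower half (y -215..0 mm; its hose and nozzle lie on the bench to y = -475) to the open filter bay half (y 0..215). Bay opening x -100..100, y 12..133 mm, with the new filter 13 mm below the frame.
- plunger_top (a point): Centre of the top of the yellow reset plunger of the filter indicator, at (72, 105, 112) mm in the extractor's frame when up. Round head of 24 mm diameter, 8 mm thick, on a thin stem, in a 55 mm wide space between the filter and the frame's wall.
- plunger (a joint): Travel of the reset plunger, m: 0 up, 0.007 at its lower stop. Straight down, against a spring: 1.5 N to start, 5 N at the stop. It springs back when let go.
- fastener_head (a point): Centre of the top of the fastener's brass head, at (0, 175, 138) mm in the extractor's frame. The head is a bar 30 long, 10 wide, 15 mm tall, its underside 13 mm above the frame, on a 9 mm neck, with a dark driver slot along it. x axis along bar and slot, z up. The red index lines on the frame run along the extractor's x.
- fastener (a joint): Angle of the fastener, rad: 0 when bar and slot lie along the index lines (the extractor's x), growing clockwise seen from above, so that from its start it must be turned counter-clockwise to come to 0. Stops at -0.12 and 1.65; stays where it is left (friction 0.06 N m). The cover passes over it only within about 0.2 rad of 0.
- cover (a joint): Angle of the cover, rad: 0 shut and flush, about 1.5 standing upright, stop at 1.9. A stiff hinge (0.35 N m) holds it at any angle. It meets the springy seal at about 0.04 rad; to press it flush from there takes about 6 to 13 N at the press point, then it meets a hard stop; let go, it rises again to 0.02 or 0.03.
- cover_panel: The blue cover, a flat panel 220 mm along the hinge (its x), 200 mm from hinge to free edge (its y) and 5 mm thick (its z from 0, the inner face, to 5 mm, the outer face, up when shut). Origin: the middle of the hinge line, which runs along the extractor's x at (0, 0, 114) mm in the extractor's frame. 300 g, hidden mass and friction vary.
- cover_press (a point): Point to press on the cover: middle of its outer face 135 mm from the hinge line, 40 mm short of the slot; when shut it lies at (0, 135, 119) mm in the extractor's frame.
- cover_slot (a point): Centre of the oblong slot in the cover that passes over the fastener's head, on its outer face: 40 mm along x, 16 mm along y, 175 mm from the hinge line. When the cover is shut the fastener's head stands 19 mm out of it.
- spool: Bystander: grey solder spool standing on end, 56 mm diameter, 45 mm tall. Origin: centre of its underside.
- board: Bystander: green circuit board lying flat, 100 x 80 mm, up to 13 mm tall. Origin: centre of its underside.
- old_filter: Bystander: used filter cassette lying flat, 140 x 117 x 35 mm. Origin: centre of its underside.
- screwdriver: Bystander: screwdriver lying on the bench, 180 mm long. Origin: on the bench under its middle.

How it is judged:
By the outcome, as a careful person would: the job done as asked, in the order asked, and still so for the second after the job is handed in, while the arm keeps its last pose, push and grip.
It also fails if it takes over 61 s, if anything falls off the work surface, if the arm or the gripper's body presses on something with over 40 N, if the wrist force passes 120 N, or if a joint passes its speed limit or range.

## Working session

There is one attempt and no reset: what is moved stays moved. The work goes in short steps, Python scripts to look and compute and a tool call to move; the robot and the scene stay as the last step left them, time stands still between calls to the robot, and variables do not carry over. Pictures are saved under pics/ and viewed, about 8 in all and at most 12, crops included, and the job is handed in when it is done.

Besides the shell and the picture viewer there is one more tool, called after "Request:" by a JSON object that holds its "method" and its "body", one argument or row to a line. move_arm: Moves the arm, as the interface text tells. Its arguments: {"type":"object","properties":{"deltas":{"type":"array","items":{"type":"object","properties":{"x":{"type":"number"},"y":{"type":"number"},"z":{"type":"number"},"wx":{"type":"number"},"wy":{"type":"number"},"wz":{"type":"number"},"hand":{"type":"number"}}}},"grip_force":{"type":"number"}},"required":["deltas"]}

```bash
ls; mkdir -p pics; python3 - <<'E'
from cell import monitor, viewer, robot
import cv2,numpy as np
s=monitor.observe();print(s)
for n in("top","side"):
    im=viewer.read_camera(n);cv2.imwrite(f"pics/{n}0.png",im[:,:,::-1]);p=viewer.camera_params(n);print(n,p)
E
```

```text
pics
{'time': 0.0, 'qpos': array([ 1.14997574e+00,  3.42705233e-01,  1.52505130e+00,  2.13628526e-06,
        1.27538739e+00, -1.45988349e-01]), 'qvel': array([-0.00084219, -0.0025714 ,  0.00133214,  0.00027721,  0.0005305 ,
       -0.00055862]), 'joint_efforts': array([-8.02065297e-04, -4.31240165e+01, -2.44210750e+01,  7.16783339e-02,
        5.60338818e-02, -1.14420366e-04]), 'tool_pos': array([0.14227599, 0.50491749, 0.22604208]), 'tool_rot': array([-3.14005818e+00, -2.27684572e-04,  2.86675961e+00]), 'contact_force': array([ 0.33630334,  0.03631079, -0.04689349]), 'torque': array([ 0.02410036,  0.00813833, -0.03507776]), 'opening': 0.09200177600351672}
top {'camera_matrix': array([[400.09717184,   0.        , 272.86920429],
       [  0.        , 400.09717184, 204.57709326],
       [  0.        ,   0.        ,   1.        ]]), 'R': array([[-0.01855722, -0.99945164, -0.02742341],
       [-0.98988879,  0.02222362, -0.14009389],
       [ 0.14062651,  0.02454637, -0.98975838]]), 't': array([0.05964277, 0.58960371, 0.82583579])}
side {'camera_matrix': array([[448.91969199,   0.        , 281.05665276],
       [  0.        , 448.91969199, 206.54147448],
       [  0.        ,   0.        ,   1.        ]]), 'R': array([[-0.85803297, -0.51337215, -0.01511468],
       [-0.35535097,  0.61465527, -0.70421913],
       [ 0.37081681, -0.59887221, -0.70982178]]), 't': array([0.51456427, 0.2659165 , 0.8010218 ])}
```

View pics/top0.png

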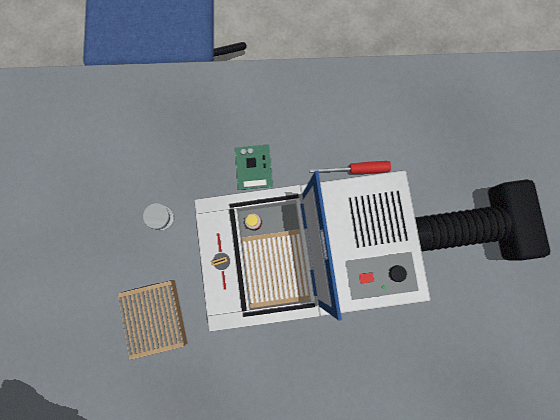

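View pics/side0.png

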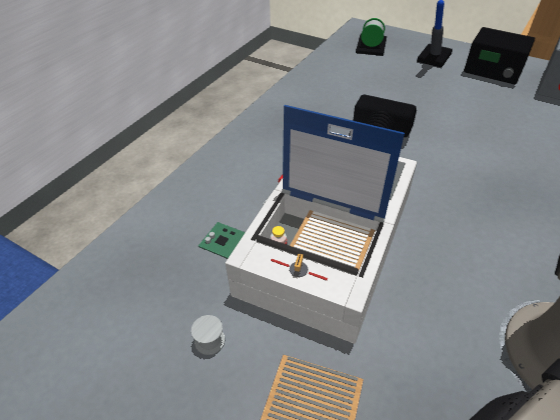

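The top view shows the yellow plunger at about (252,221), the fastener at (220,261) with red index lines at (219,243) and (224,282), and the cover's upper edge near x=318–340. The side view confirms the cover is upright, with the fastener's bar at roughly 90° to the lines.

```bash
cat > h.py <<'E'
from cell import monitor, viewer, robot
import cv2,numpy as np
from scipy.spatial.transform import Rotation as Ro
def ray(P,uv,z):
    K,R,t=P["camera_matrix"],P["R"],P["t"]; c=-R.T@t
    d=R.T@np.linalg.solve(K,[uv[0],uv[1],1.]); return c+d*(z-c[2])/d[2]
def proj(P,X):
    q=P["camera_matrix"]@(P["R"]@np.asarray(X)+P["t"]); return q[:2]/q[2]
def blobs(im,lo,hi,amin=8,roi=None):
    h=cv2.cvtColor(im,cv2.COLOR_RGB2HSV); m=cv2.inRange(h,np.array(lo),np.array(hi))
    n,l,s,c=cv2.connectedComponentsWithStats(m)
    return [(c[i].round(1),s[i][4],l==i) for i in range(1,n) if s[i][4]>=amin]
E
python3 - <<'E'
from h import *
for n in("top","side"):
    im=cv2.imread(f"pics/{n}0.png")[:,:,::-1].copy();P=viewer.camera_params(n)
    for nm,lo,hi,z in(("yel",(20,120,120),(32,255,255),.112),("red",(0,150,100),(6,255,255),.11),("red2",(174,150,100),(180,255,255),.11),("brass",(10,110,60),(20,255,255),.138)):
        for c,a,m in blobs(im,lo,hi):
            X=ray(P,c,z)
            if a<400 :print(n,nm,c,a,X.round(4))
P=viewer.camera_params("top")
for c in((195,199),(406,171),(429,300),(209,330)):print(ray(P,c,.11).round(4))
im=cv2.imread("pics/top0.png");cv2.imwrite("pics/c1.png",np.hstack([cv2.resize(im[190:340,185:345],None,fx=3.4,fy=3.4,interpolation=cv2.INTER_CUBIC)]))
im=cv2.imread("pics/side0.png")
E
```

```text
top yel [251.7 219.9] 98 [0.551  0.0884 0.112 ]
top yel [219.6 262.3] 17 [0.4688 0.1524 0.112 ]
top red [218.8 242.3] 32 [0.5081 0.1543 0.11  ]
top red [223.5 279.2] 28 [0.436  0.1451 0.11  ]
top red [366.1 277.4] 117 [ 0.4346 -0.1321  0.11  ]
top brass [219.4 260.9] 70 [0.4715 0.1487 0.138 ]
top brass [174.5 286.6] 8 [0.425  0.2337 0.138 ]
top brass [179.  308.2] 20 [0.3852 0.2245 0.138 ]
side yel [277.9 231. ] 108 [0.5504 0.0911 0.112 ]
side red [280. 178.] 9 [ 0.6276 -0.0454  0.11  ]
side red [279.5 262.5] 33 [0.509  0.1539 0.11  ]
side red [317.8 275.8] 38 [0.4349 0.145  0.11  ]
side brass [300.9 228.3] 106 [0.5042 0.0832 0.138 ]
side brass [364.3 249.2] 160 [0.3818 0.0703 0.138 ]
side brass [298.2 261.8] 91 [0.47   0.1544 0.138 ]
[0.596  0.2025 0.11  ]
[ 0.6431 -0.2223  0.11  ]
[ 0.39   -0.2495  0.11  ]
[0.3404 0.1732 0.11  ]
```

View pics/c1.png

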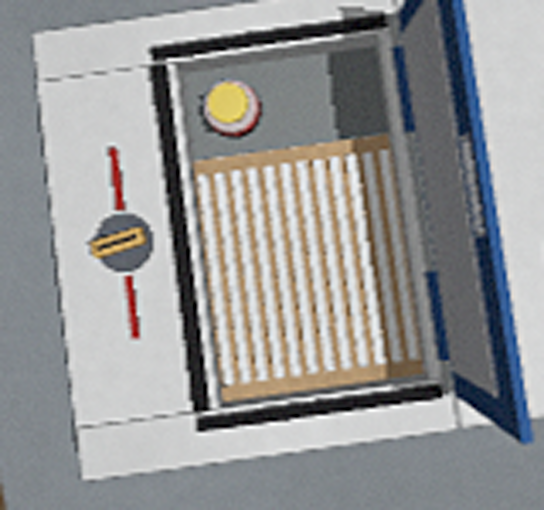

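Checks agree. The midpoint of the red lines is (0.472, 0.1497) and yaw is about 6.5°, which predicts the plunger at (0.5515, 0.088); I measured (0.551, 0.0895). The corner mean matches the frame origin at (0.492, -0.024). The fastener bar lies at about -75.5° in the world, so joint ≈ 1.43 rad. Next I move towards the plunger with the fingers shut and the jaw axis along the extractor's x.

Request:
{"method": "move_arm", "body": {
  "deltas": [
    {"x": -0.03,"y": -0.017,"wz": 5,"hand": 0},
    {"x": -0.08,"y": -0.046,"wz": 14,"hand": 0},
    {"x": -0.133,"y": -0.076,"wz": 24,"hand": 0},
    {"x": -0.186,"y": -0.106,"wz": 34,"hand": 0},
    {"x": -0.239,"y": -0.137,"wz": 44,"hand": 0},
    {"x": -0.292,"y": -0.167,"wz": 54,"hand": 0},
    {"x": -0.345,"y": -0.197,"wz": 63,"hand": 0},
    {"x": -0.38,"y": -0.217,"wz": 67.8,"hand": 0}
  ],
  "grip_force": 20
}}

```text
schema error: expected keys x, y, z, wx, wy, wz, hand
```

```bash
cat >> h.py <<'E'
def delta(X,jaw_deg,s=None):
    "shift in tool axes and wz to reach X with jaw axis at jaw_deg (world), tool down"
    s=s or monitor.observe(); R=Ro.from_euler("xyz",s["tool_rot"]).as_matrix()
    d=R.T@(np.array(X)-s["tool_pos"]); y=np.radians(jaw_deg+90)
    Rt=Ro.from_euler("xyz",[np.pi,0,y]).as_matrix()
    print("pos",s["tool_pos"].round(4),"F",s["contact_force"].round(2),"q",s["qpos"].round(2),"open",round(s["opening"],4))
    print("d",d.round(4),"rot",Ro.from_matrix(R.T@Rt).as_rotvec(degrees=True).round(2),"t",s["time"])
E
python3 -c "
from h import *
delta([.551,.089,.15],6.5)"
```

```text
pos [0.1423 0.505  0.2261] F [-1.21 -0.3   0.03] q [ 1.15  0.34  1.52 -0.    1.28 -0.15] open 0.0917
d [-0.5063 -0.2894  0.0764] rot [-7.000e-02  4.000e-02  6.776e+01] t 0.1
```

Request:
{"method": "move_arm", "body": {
  "deltas": [
    {"x": -0.03,"y": -0.017,"z": 0,"wx": 0,"wy": 0,"wz": 5,"hand": 0},
    {"x": -0.08,"y": -0.046,"z": 0,"wx": 0,"wy": 0,"wz": 14,"hand": 0},
    {"x": -0.133,"y": -0.076,"z": 0,"wx": 0,"wy": 0,"wz": 24,"hand": 0},
    {"x": -0.186,"y": -0.106,"z": 0,"wx": 0,"wy": 0,"wz": 34,"hand": 0},
    {"x": -0.239,"y": -0.137,"z": 0,"wx": 0,"wy": 0,"wz": 44,"hand": 0},
    {"x": -0.292,"y": -0.167,"z": 0,"wx": 0,"wy": 0,"wz": 54,"hand": 0},
    {"x": -0.345,"y": -0.197,"z": 0,"wx": 0,"wy": 0,"wz": 63,"hand": 0},
    {"x": -0.38,"y": -0.217,"z": 0,"wx": 0,"wy": 0,"wz": 67.8,"hand": 0}
  ],
  "grip_force": 20
}}

```text
time: 1.1
tool_pos: [0.4507, 0.1912, 0.2264]
tool_rot: [-3.141, 0.0, 1.678]
contact_force: [0.0, 0.7, 0.0]
opening: 0.0164
```

```bash
python3 -c "
from h import *
delta([.551,.089,.15],6.5)"
```

```text
pos [0.4507 0.1912 0.2264] F [0.01 0.67 0.03] q [ 0.24  0.28  1.62 -0.    1.25  0.14] open 0.0164
d [-0.1123  0.0888  0.0764] rot [-0.02  0.01 -0.36] t 1.1
```

```bash
python3 - <<'E'
from h import *
P=viewer.camera_params("wrist");im=viewer.read_camera("wrist");cv2.imwrite("pics/w1.png",im[:,:,::-1])
for nm,lo,hi,z in(("yel",(22,120,120),(32,255,255),.112),("red",(0,150,90),(6,255,255),.11),("brass",(10,110,60),(22,255,255),.138)):
    for c,a,m in blobs(im,lo,hi,150):
        pts=np.argwhere(m)[:,::-1].astype(np.float32);r=cv2.minAreaRect(pts);b=np.array([ray(P,q,z)[:2] for q in cv2.boxPoints(r)])
        print(nm,c,a,ray(P,c,z).round(4),"rect",ray(P,r[0],z).round(4),b.round(4).tolist())
E
```

```text
red [348.4 251.4] 251 [0.5089 0.155  0.11  ] rect [0.5078 0.1548 0.11  ] [[0.4901, 0.155], [0.5248, 0.1588], [0.5255, 0.1545], [0.4907, 0.1508]]
brass [182.9  49.2] 8294 [0.3803 0.2879 0.138 ] rect [0.3796 0.2902 0.138 ] [[0.3268, 0.3093], [0.4227, 0.3295], [0.4359, 0.2699], [0.3326, 0.2472]]
brass [297.6 254.8] 196 [0.4664 0.1599 0.138 ] rect [0.468  0.1552 0.138 ] [[0.4619, 0.1701], [0.4704, 0.171], [0.4743, 0.1399], [0.4656, 0.1389]]
brass [237.2 310.7] 450 [0.4268 0.11   0.138 ] rect [0.4272 0.1106 0.138 ] [[0.425, 0.0823], [0.4223, 0.1368], [0.4293, 0.1374], [0.4324, 0.0829]]
brass [325.1 310.8] 435 [0.4924 0.1169 0.138 ] rect [0.4917 0.1175 0.138 ] [[0.4839, 0.1433], [0.4909, 0.1442], [0.4999, 0.0904], [0.4926, 0.0894]]
brass [296.2 364.6] 4231 [0.4765 0.067  0.138 ] rect [0.4586 0.067  0.138 ] [[0.3079, 0.0577], [0.6077, 0.0901], [0.6111, 0.0764], [0.3073, 0.0436]]
```

View pics/w1.png

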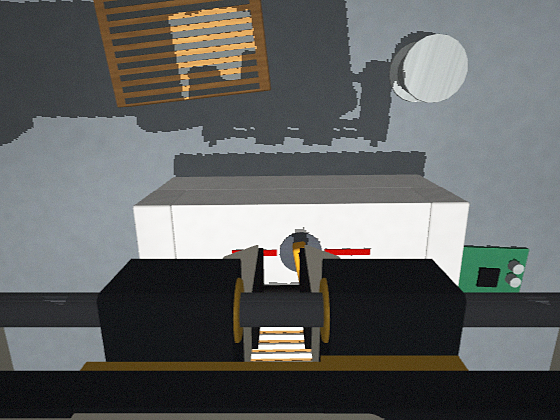

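The wrist view shows the right-hand red line at about (348,251), with the fastener partly behind the fingers. It puts the fastener at (0.472, 0.1508) with yaw 6.2°, matching the fixed cameras. Next is the plunger.

Request:
{"method": "move_arm", "body": {
  "deltas": [
    {"x": -0.03,"y": 0.024,"z": 0.01,"wx": 0,"wy": 0,"wz": 0,"hand": 0},
    {"x": -0.065,"y": 0.052,"z": 0.03,"wx": 0,"wy": 0,"wz": 0,"hand": 0},
    {"x": -0.095,"y": 0.076,"z": 0.05,"wx": 0,"wy": 0,"wz": 0,"hand": 0},
    {"x": -0.112,"y": 0.089,"z": 0.075,"wx": 0,"wy": 0,"wz": 0,"hand": 0},
    {"x": -0.112,"y": 0.089,"z": 0.095,"wx": 0,"wy": 0,"wz": 0,"hand": 0},
    {"x": -0.112,"y": 0.089,"z": 0.105,"wx": 0,"wy": 0,"wz": 0,"hand": 0},
    {"x": -0.112,"y": 0.089,"z": 0.108,"wx": 0,"wy": 0,"wz": 0,"hand": 0}
  ]
}}

```text
time: 2.02
tool_pos: [0.5499, 0.0924, 0.1183]
tool_rot: [-3.141, -0.0, 1.684]
contact_force: [0.4, 0.3, 0.2]
opening: 0.0007
```

```bash
python3 - <<'E'
from h import *
delta([.551,.089,.105],6.5)
for n in("top","side"):
    im=viewer.read_camera(n);cv2.imwrite(f"pics/{n}2.png",im[:,:,::-1])
a=cv2.imread("pics/side2.png")[180:300,200:400];cv2.imwrite("pics/c2.png",cv2.resize(a,None,fx=3.5,fy=3.5,interpolation=cv2.INTER_CUBIC))
E
```

```text
pos [0.5499 0.0924 0.1183] F [0.39 0.33 0.18] q [ 0.03  0.51  1.58  0.    1.05 -0.08] open 0.0007
d [-0.0035  0.0007  0.0133] rot [-0.06 -0.01 -0.01] t 2.025
```

View pics/c2.png

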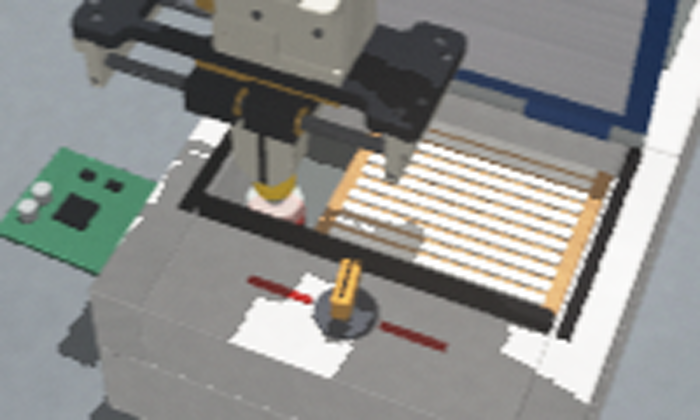

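The crop shows the shut fingertips right above the yellow head, slightly to the near side. I'll shift 3 mm and push down.

Request:
{"method": "move_arm", "body": {
  "deltas": [
    {"x": -0.003,"y": 0,"z": 0.003,"wx": 0,"wy": 0,"wz": 0,"hand": 0},
    {"x": -0.003,"y": 0,"z": 0.006,"wx": 0,"wy": 0,"wz": 0,"hand": 0},
    {"x": -0.003,"y": 0,"z": 0.009,"wx": 0,"wy": 0,"wz": 0,"hand": 0},
    {"x": -0.003,"y": 0,"z": 0.011,"wx": 0,"wy": 0,"wz": 0,"hand": 0},
    {"x": -0.003,"y": 0,"z": 0.012,"wx": 0,"wy": 0,"wz": 0,"hand": 0},
    {"x": -0.003,"y": 0,"z": 0.012,"wx": 0,"wy": 0,"wz": 0,"hand": 0}
  ]
}}

```text
time: 2.88
tool_pos: [0.5509, 0.089, 0.107]
tool_rot: [3.141, 0.0, 1.683]
contact_force: [-0.2, -1.1, 4.1]
opening: 0.0008
```

Request:
{"method": "move_arm", "body": {
  "deltas": [
    {"x": 0,"y": 0,"z": 0.001,"wx": 0,"wy": 0,"wz": 0,"hand": 0},
    {"x": 0,"y": 0,"z": 0.002,"wx": 0,"wy": 0,"wz": 0,"hand": 0},
    {"x": 0,"y": 0,"z": 0.002,"wx": 0,"wy": 0,"wz": 0,"hand": 0}
  ]
}}

```text
time: 3.25
tool_pos: [0.5509, 0.0891, 0.1052]
tool_rot: [3.141, 0.0, 1.684]
contact_force: [-0.4, -0.4, 7.3]
opening: 0.0011
```

Request:
{"method": "move_arm", "body": {
  "deltas": [
    {"x": 0,"y": 0,"z": 0.001,"wx": 0,"wy": 0,"wz": 0,"hand": 0},
    {"x": 0,"y": 0,"z": 0.001,"wx": 0,"wy": 0,"wz": 0,"hand": 0},
    {"x": 0,"y": 0,"z": 0.001,"wx": 0,"wy": 0,"wz": 0,"hand": 0}
  ]
}}

```text
time: 3.62
tool_pos: [0.5509, 0.0891, 0.1051]
tool_rot: [3.14, 0.0, 1.684]
contact_force: [-2.1, -1.5, 13.5]
opening: 0.0005
```

The stop is reached: z stays at 0.105 while the force rises to 13.5 N. I'll lift, open, and go over the fastener with the jaw axis at 14.5°.

Request:
{"method": "move_arm", "body": {
  "deltas": [
    {"x": 0,"y": 0,"z": -0.025,"wx": 0,"wy": 0,"wz": 0,"hand": 0},
    {"x": 0,"y": 0,"z": -0.065,"wx": 0,"wy": 0,"wz": 0,"hand": 0.3},
    {"x": 0.02,"y": -0.02,"z": -0.075,"wx": 0,"wy": 0,"wz": -3,"hand": 0.5},
    {"x": 0.045,"y": -0.046,"z": -0.075,"wx": 0,"wy": 0,"wz": -6,"hand": 0.5},
    {"x": 0.064,"y": -0.066,"z": -0.075,"wx": 0,"wy": 0,"wz": -8,"hand": 0.5},
    {"x": 0.0695,"y": -0.0716,"z": -0.065,"wx": 0,"wy": 0,"wz": -8,"hand": 0.5},
    {"x": 0.0695,"y": -0.0716,"z": -0.055,"wx": 0,"wy": 0,"wz": -8,"hand": 0.5},
    {"x": 0.0695,"y": -0.0716,"z": -0.055,"wx": 0,"wy": 0,"wz": -8,"hand": 0.5}
  ]
}}

```text
time: 4.62
tool_pos: [0.4717, 0.1495, 0.1573]
tool_rot: [-3.139, -0.0, 1.822]
contact_force: [-0.3, -0.3, 0.9]
opening: 0.0457
```

```bash
python3 - <<'E'
from h import *
delta([.472,.150,.116],14.5)
for n in("side","wrist"):
    im=viewer.read_camera(n);cv2.imwrite(f"pics/{n}3.png",im[:,:,::-1])
a=cv2.imread("pics/side3.png")[200:300,220:380];b=cv2.imread("pics/wrist3.png")[180:420,140:420]
cv2.imwrite("pics/c3.png",np.vstack([cv2.resize(a,(480,300)),cv2.resize(b,(350,300)) if 0 else cv2.resize(b,(480,300))]))
E
```

```text
pos [0.4717 0.1495 0.1573] F [-0.27 -0.28  0.93] q [ 0.15  0.36  1.71 -0.    1.08 -0.1 ] open 0.0457
d [0.0004 0.0005 0.0413] rot [-0.14 -0.01 -0.1 ] t 4.625
```

View pics/c3.png

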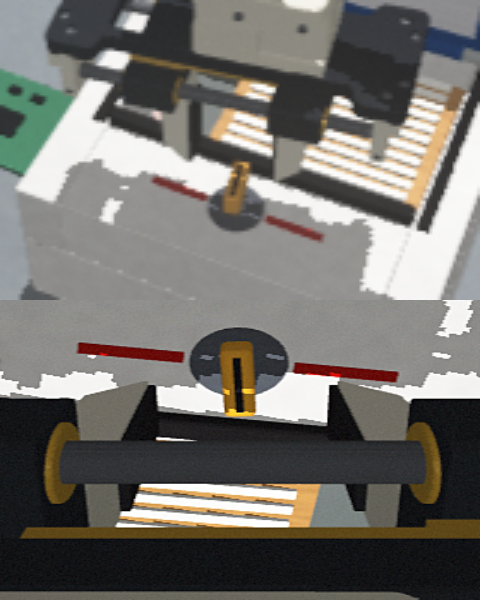

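Both views show the bar between the open fingers, square to the jaw axis. I'll descend and grip.

Request:
{"method": "move_arm", "body": {
  "deltas": [
    {"x": 0,"y": 0,"z": 0.02,"wx": 0,"wy": 0,"wz": 0,"hand": 0.5},
    {"x": 0,"y": 0,"z": 0.036,"wx": 0,"wy": 0,"wz": 0,"hand": 0.4},
    {"x": 0,"y": 0,"z": 0.041,"wx": 0,"wy": 0,"wz": 0,"hand": 0.3},
    {"x": 0,"y": 0,"z": 0.041,"wx": 0,"wy": 0,"wz": 0,"hand": 0.1},
    {"x": 0,"y": 0,"z": 0.041,"wx": 0,"wy": 0,"wz": 0,"hand": 0},
    {"x": 0,"y": 0,"z": 0.041,"wx": 0,"wy": 0,"wz": 0,"hand": 0},
    {"x": 0,"y": 0,"z": 0.041,"wx": 0,"wy": 0,"wz": 0,"hand": 0},
    {"x": 0,"y": 0,"z": 0.041,"wx": 0,"wy": 0,"wz": 0,"hand": 0}
  ],
  "grip_force": 15
}}

```text
time: 5.72
tool_pos: [0.4707, 0.1498, 0.1182]
tool_rot: [-3.14, 0.0, 1.823]
contact_force: [-4.3, -2.6, 3.1]
opening: 0.0101
```

Gripped at a 10.1 mm opening. Now I turn it.

Request:
{"method": "move_arm", "body": {
  "deltas": [
    {"x": 0,"y": 0,"z": 0,"wx": 0,"wy": 0,"wz": -5,"hand": 0},
    {"x": 0,"y": 0,"z": 0,"wx": 0,"wy": 0,"wz": -13,"hand": 0},
    {"x": 0,"y": 0,"z": 0,"wx": 0,"wy": 0,"wz": -21,"hand": 0},
    {"x": 0,"y": 0,"z": 0,"wx": 0,"wy": 0,"wz": -29,"hand": 0},
    {"x": 0,"y": 0,"z": 0,"wx": 0,"wy": 0,"wz": -37,"hand": 0},
    {"x": 0,"y": 0,"z": 0,"wx": 0,"wy": 0,"wz": -45,"hand": 0},
    {"x": 0,"y": 0,"z": 0,"wx": 0,"wy": 0,"wz": -53,"hand": 0},
    {"x": 0,"y": 0,"z": 0,"wx": 0,"wy": 0,"wz": -60,"hand": 0}
  ]
}}

```text
time: 6.72
tool_pos: [0.471, 0.1501, 0.1182]
tool_rot: [-3.141, -0.001, 2.874]
contact_force: [-3.7, -1.5, 2.2]
opening: 0.0101
```

Request:
{"method": "move_arm", "body": {
  "deltas": [
    {"x": 0,"y": 0,"z": 0,"wx": 0,"wy": 0,"wz": -7,"hand": 0},
    {"x": 0,"y": 0,"z": 0,"wx": 0,"wy": 0,"wz": -14,"hand": 0},
    {"x": 0,"y": 0,"z": 0,"wx": 0,"wy": 0,"wz": -19,"hand": 0},
    {"x": 0,"y": 0,"z": 0,"wx": 0,"wy": 0,"wz": -22,"hand": 0},
    {"x": 0,"y": 0,"z": 0,"wx": 0,"wy": 0,"wz": -22,"hand": 0},
    {"x": 0,"y": 0,"z": 0,"wx": 0,"wy": 0,"wz": -22,"hand": 0}
  ]
}}

```text
time: 7.48
tool_pos: [0.471, 0.1502, 0.1182]
tool_rot: [3.141, -0.001, -3.03]
contact_force: [-5.5, -0.1, 5.1]
opening: 0.0097
```

Bar at about 6.4°, matching the index lines. I'll release, lift straight up, and check.

Request:
{"method": "move_arm", "body": {
  "deltas": [
    {"x": 0,"y": 0,"z": 0,"wx": 0,"wy": 0,"wz": 0,"hand": 0.3},
    {"x": 0,"y": 0,"z": 0,"wx": 0,"wy": 0,"wz": 0,"hand": 0.3},
    {"x": 0,"y": 0,"z": -0.02,"wx": 0,"wy": 0,"wz": 0,"hand": 0.3},
    {"x": 0,"y": 0,"z": -0.06,"wx": 0,"wy": 0,"wz": 0,"hand": 0.3},
    {"x": 0,"y": 0,"z": -0.115,"wx": 0,"wy": 0,"wz": 0,"hand": 0.1},
    {"x": 0,"y": 0,"z": -0.17,"wx": 0,"wy": 0,"wz": 0,"hand": 0},
    {"x": 0,"y": 0,"z": -0.225,"wx": 0,"wy": 0,"wz": 0,"hand": 0},
    {"x": 0,"y": 0,"z": -0.262,"wx": 0,"wy": 0,"wz": 0,"hand": 0}
  ],
  "grip_force": 20
}}

```text
time: 8.48
tool_pos: [0.4722, 0.1501, 0.3827]
tool_rot: [3.141, 0.004, -3.029]
contact_force: [-0.6, -0.5, -0.7]
opening: 0.0004
```

```bash
python3 - <<'E'
from h import *
delta([.494,-.09,.38],6.5)
for n in("side","wrist"):
    im=viewer.read_camera(n);cv2.imwrite(f"pics/{n}4.png",im[:,:,::-1])
a=cv2.imread("pics/side4.png")[80:300,200:440];b=cv2.imread("pics/wrist4.png")
cv2.imwrite("pics/c4.png",np.hstack([cv2.resize(a,(400,367)),cv2.resize(b,(400,367))]))
E
```

```text
pos [0.4722 0.1501 0.3827] F [-0.61 -0.46 -0.66] q [ 0.15  0.21  1.28  0.    1.64 -1.53] open 0.0004
d [ 0.0052 -0.241   0.0026] rot [ 0.2   0.18 89.93] t 8.475
```

View pics/c4.png

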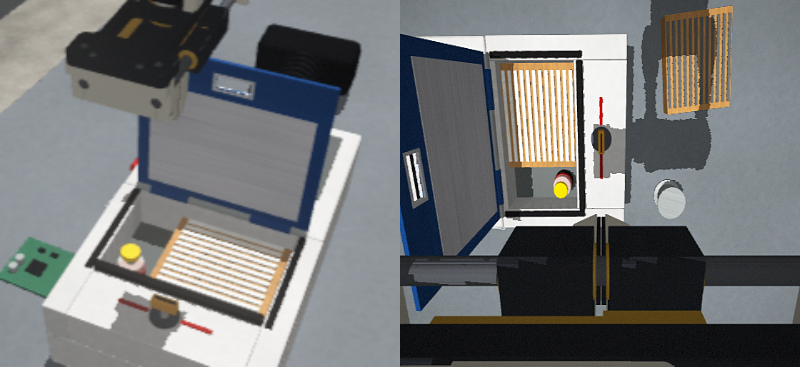

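The bar now lies along the red lines in both views. Next I work out the cover angle and the waypoints.

```bash
cat >> h.py <<'E'
yaw=np.radians(6.4); RE=Ro.from_euler("z",yaw).as_matrix(); OE=np.array([.472,.150,0])-RE@[0,.175,0]
def W(e): return OE+RE@np.array(e)
def tip(a,r,x=0,h=.0095): return W([x,r*np.cos(a)-.005*np.sin(a)-h,.114+r*np.sin(a)+.005*np.cos(a)])
E
python3 - <<'E'
from h import *
P=viewer.camera_params("side");c=RE.T@(-P["R"].T@P["t"]-OE)
for uv,x in(((340,131),0),((284,107),.11),((402,132),-.11)):
    d=RE.T@(P["R"].T@np.linalg.solve(P["camera_matrix"],[*uv,1.]));q=c+d*(x-c[0])/d[0]
    print(uv,q.round(4),"r",np.hypot(q[1],q[2]-.114).round(4),"a",np.arctan2(q[2]-.114,q[1]).round(3))
print("OE",OE.round(4))
for a in(1.5,1.4,1.3,1.2,1.1,1.,.9,.8,.7,.6,.5,.4,.3,.2,.1,.04,0):
    t=tip(a,.145); print(a,t.round(4),"e-frame yz",(RE.T@(t-OE))[1:].round(4))
E
```

```text
(340, 131) [ 0.     -0.0097  0.2904] r 0.1766 a 1.626
(284, 107) [ 0.11   -0.0122  0.3106] r 0.197 a 1.633
(402, 132) [-0.11    0.0221  0.3407] r 0.2277 a 1.474
OE [ 0.4915 -0.0239  0.    ]
1.5 [ 0.492  -0.0281  0.259 ] e-frame yz [-0.0042  0.259 ]
1.4 [ 0.4904 -0.0138  0.2577] e-frame yz [0.0102 0.2577]
1.3 [4.888e-01 4.000e-04 2.551e-01] e-frame yz [0.0245 0.2551]
1.2 [0.4872 0.0142 0.251 ] e-frame yz [0.0384 0.251 ]
1.1 [0.4857 0.0276 0.2455] e-frame yz [0.0518 0.2455]
1.0 [0.4843 0.0403 0.2387] e-frame yz [0.0646 0.2387]
0.9 [0.483  0.0523 0.2307] e-frame yz [0.0767 0.2307]
0.8 [0.4817 0.0635 0.2215] e-frame yz [0.0879 0.2215]
0.7 [0.4806 0.0737 0.2112] e-frame yz [0.0982 0.2112]
0.6 [0.4795 0.0828 0.2   ] e-frame yz [0.1074 0.2   ]
0.5 [0.4786 0.0907 0.1879] e-frame yz [0.1154 0.1879]
0.4 [0.4779 0.0974 0.1751] e-frame yz [0.1221 0.1751]
0.3 [0.4773 0.1028 0.1616] e-frame yz [0.1275 0.1616]
0.2 [0.4768 0.1069 0.1477] e-frame yz [0.1316 0.1477]
0.1 [0.4765 0.1095 0.1335] e-frame yz [0.1343 0.1335]
0.04 [0.4764 0.1104 0.1248] e-frame yz [0.1352 0.1248]
0 [0.4764 0.1107 0.119 ] e-frame yz [0.1355 0.119 ]
```

Cover is at about 1.5–1.63 rad, and its top edge reaches z ≈ 0.31. I'll cross over it at z ≈ 0.385 to behind it.

Request:
{"method": "move_arm", "body": {
  "deltas": [
    {"x": 0,"y": -0.015,"z": 0,"wx": 0,"wy": 0,"wz": 6,"hand": 0},
    {"x": 0,"y": -0.045,"z": -0.005,"wx": 0,"wy": 0,"wz": 16,"hand": 0},
    {"x": 0,"y": -0.085,"z": -0.005,"wx": 0,"wy": 0,"wz": 26,"hand": 0},
    {"x": 0,"y": -0.125,"z": -0.005,"wx": 0,"wy": 0,"wz": 36,"hand": 0},
    {"x": 0,"y": -0.165,"z": -0.005,"wx": 0,"wy": 0,"wz": 46,"hand": 0},
    {"x": 0,"y": -0.205,"z": -0.005,"wx": 0,"wy": 0,"wz": 56,"hand": 0},
    {"x": 0,"y": -0.235,"z": -0.005,"wx": 0,"wy": 0,"wz": 66,"hand": 0},
    {"x": 0,"y": -0.25,"z": -0.005,"wx": 0,"wy": 0,"wz": 76,"hand": 0}
  ]
}}

```text
time: 9.57
tool_pos: [0.4999, -0.1001, 0.3835]
tool_rot: [-3.141, -0.001, 1.92]
contact_force: [-0.2, 1.0, -0.9]
opening: 0.0002
```

Request:
{"method": "move_arm", "body": {
  "deltas": [
    {"x": 0,"y": 0,"z": 0,"wx": 0,"wy": 0,"wz": 8,"hand": 0},
    {"x": 0,"y": 0,"z": 0,"wx": 0,"wy": 0,"wz": 14,"hand": 0}
  ]
}}

```text
time: 9.82
tool_pos: [0.4998, -0.0988, 0.3836]
tool_rot: [-3.141, -0.001, 1.678]
contact_force: [0.3, -0.6, 0.7]
opening: 0.0005
```

```bash
python3 - <<'E'
from h import *
delta(W([0,-.075,.259]),6.4)
for n in("top","side"):
    im=viewer.read_camera(n);cv2.imwrite(f"pics/{n}5.png",im[:,:,::-1])
a=cv2.imread("pics/side5.png")[40:300,180:480];b=cv2.imread("pics/top5.png")[100:360,150:450]
cv2.imwrite("pics/c5.png",np.hstack([cv2.resize(a,(400,346)),cv2.resize(b,(400,346))]))
E
```

```text
pos [ 0.4998 -0.0988  0.3836] F [ 0.27 -0.63  0.74] q [-0.35  0.24  1.24  0.    1.66 -0.45] open 0.0005
d [0.0003 0.0002 0.1246] rot [-0.06 -0.03 -0.23] t 9.825
```

View pics/c5.png

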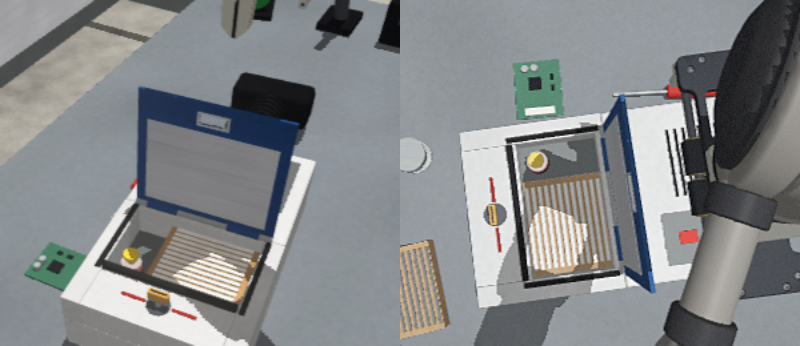

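The fused views show the fingers clear behind the upright cover and the fastener bar along the red lines. I'll descend and move towards the panel.

Request:
{"method": "move_arm", "body": {
  "deltas": [
    {"x": 0,"y": 0,"z": 0.02,"wx": 0,"wy": 0,"wz": 0,"hand": 0},
    {"x": 0,"y": 0,"z": 0.06,"wx": 0,"wy": 0,"wz": 0,"hand": 0},
    {"x": 0,"y": 0,"z": 0.1,"wx": 0,"wy": 0,"wz": 0,"hand": 0},
    {"x": 0,"y": 0,"z": 0.122,"wx": 0,"wy": 0,"wz": 0,"hand": 0},
    {"x": 0.015,"y": 0,"z": 0.122,"wx": 0,"wy": 0,"wz": 0,"hand": 0},
    {"x": 0.03,"y": 0,"z": 0.122,"wx": 0,"wy": 0,"wz": 0,"hand": 0},
    {"x": 0.04,"y": 0,"z": 0.122,"wx": 0,"wy": 0,"wz": 0,"hand": 0},
    {"x": 0.045,"y": 0,"z": 0.122,"wx": 0,"wy": 0,"wz": 0,"hand": 0}
  ]
}}

```text
time: 10.92
tool_pos: [0.495, -0.0526, 0.2636]
tool_rot: [3.14, 0.001, 1.685]
contact_force: [0.0, 0.1, 0.4]
opening: 0.0001
```

Request:
{"method": "move_arm", "body": {
  "deltas": [
    {"x": 0.004,"y": 0,"z": 0,"wx": 0,"wy": 0,"wz": 0,"hand": 0},
    {"x": 0.009,"y": 0,"z": 0,"wx": 0,"wy": 0,"wz": 0,"hand": 0},
    {"x": 0.014,"y": 0,"z": 0,"wx": 0,"wy": 0,"wz": 0,"hand": 0},
    {"x": 0.02,"y": 0,"z": 0,"wx": 0,"wy": 0,"wz": 0,"hand": 0},
    {"x": 0.025,"y": 0,"z": 0,"wx": 0,"wy": 0,"wz": 0,"hand": 0}
  ]
}}

```text
time: 11.55
tool_pos: [0.492, -0.0285, 0.2627]
tool_rot: [3.141, 0.0, 1.683]
contact_force: [0.4, -2.2, 1.4]
opening: 0.0003
```

Contact at about 1.5 rad, with 2.2 N as expected for the hinge. I'll follow the arc.

Request:
{"method": "move_arm", "body": {
  "deltas": [
    {"x": 0.014,"y": 0,"z": 0.001,"wx": 0,"wy": 0,"wz": 0,"hand": 0},
    {"x": 0.029,"y": 0,"z": 0.004,"wx": 0,"wy": 0,"wz": 0,"hand": 0},
    {"x": 0.043,"y": 0,"z": 0.008,"wx": 0,"wy": 0,"wz": 0,"hand": 0},
    {"x": 0.056,"y": 0,"z": 0.0135,"wx": 0,"wy": 0,"wz": 0,"hand": 0},
    {"x": 0.069,"y": 0,"z": 0.02,"wx": 0,"wy": 0,"wz": 0,"hand": 0},
    {"x": 0.081,"y": 0,"z": 0.028,"wx": 0,"wy": 0,"wz": 0,"hand": 0},
    {"x": 0.092,"y": 0,"z": 0.0375,"wx": 0,"wy": 0,"wz": 0,"hand": 0},
    {"x": 0.1025,"y": 0,"z": 0.048,"wx": 0,"wy": 0,"wz": 0,"hand": 0}
  ]
}}

```text
time: 12.55
tool_pos: [0.4804, 0.0739, 0.214]
tool_rot: [3.141, -0.0, 1.683]
contact_force: [-0.2, -0.5, 0.7]
opening: 0.0005
```

```bash
python3 - <<'E'
from h import *
delta(tip(.2,.145),6.4)
im=viewer.read_camera("side");cv2.imwrite("pics/side6.png",im[:,:,::-1])
cv2.imwrite("pics/c6.png",cv2.resize(im[40:300,180:480,::-1],(600,520)))
E
```

```text
pos [0.4804 0.0739 0.214 ] F [-0.18 -0.46  0.7 ] q [-0.01  0.28  1.65  0.    1.21 -0.12] open 0.0005
d [0.0331 0.0002 0.0663] rot [ 0.01 -0.02  0.05] t 12.55
```

View pics/c6.png

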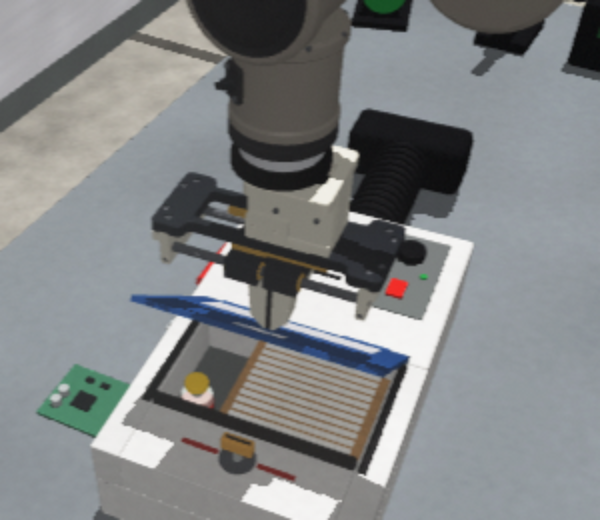

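The side view shows the cover at about 0.65 rad under the fingertips, with the fastener bar still along the lines. I'll continue down to near the seal.

Request:
{"method": "move_arm", "body": {
  "deltas": [
    {"x": 0.009,"y": 0,"z": 0.012,"wx": 0,"wy": 0,"wz": 0,"hand": 0},
    {"x": 0.017,"y": 0,"z": 0.025,"wx": 0,"wy": 0,"wz": 0,"hand": 0},
    {"x": 0.024,"y": 0,"z": 0.038,"wx": 0,"wy": 0,"wz": 0,"hand": 0},
    {"x": 0.029,"y": 0,"z": 0.052,"wx": 0,"wy": 0,"wz": 0,"hand": 0},
    {"x": 0.033,"y": 0,"z": 0.065,"wx": 0,"wy": 0,"wz": 0,"hand": 0},
    {"x": 0.036,"y": 0,"z": 0.075,"wx": 0,"wy": 0,"wz": 0,"hand": 0},
    {"x": 0.036,"y": 0,"z": 0.081,"wx": 0,"wy": 0,"wz": 0,"hand": 0},
    {"x": 0.0365,"y": 0,"z": 0.085,"wx": 0,"wy": 0,"wz": 0,"hand": 0}
  ]
}}

```text
time: 13.6
tool_pos: [0.4764, 0.1093, 0.1295]
tool_rot: [3.142, -0.0, 1.683]
contact_force: [-1.5, -0.6, 0.3]
opening: 0.0008
```

```bash
python3 - <<'E'
from h import *
delta(W([0,.135,.119]),6.4)
E
```

```text
pos [0.4764 0.1093 0.1295] F [-1.5  -0.61  0.33] q [ 0.07  0.38  1.76  0.    1.   -0.04] open 0.0008
d [0.001  0.0002 0.0105] rot [ 0.   -0.    0.05] t 13.6
```

Centred over the press point with 10 mm to go. I'll press in small steps.

Request:
{"method": "move_arm", "body": {
  "deltas": [
    {"x": 0.001,"y": 0,"z": 0.003,"wx": 0,"wy": 0,"wz": 0,"hand": 0},
    {"x": 0.001,"y": 0,"z": 0.005,"wx": 0,"wy": 0,"wz": 0,"hand": 0},
    {"x": 0.001,"y": 0,"z": 0.007,"wx": 0,"wy": 0,"wz": 0,"hand": 0},
    {"x": 0.001,"y": 0,"z": 0.009,"wx": 0,"wy": 0,"wz": 0,"hand": 0},
    {"x": 0.001,"y": 0,"z": 0.01,"wx": 0,"wy": 0,"wz": 0,"hand": 0},
    {"x": 0.001,"y": 0,"z": 0.01,"wx": 0,"wy": 0,"wz": 0,"hand": 0}
  ]
}}

```text
time: 14.35
tool_pos: [0.4763, 0.1107, 0.1203]
tool_rot: [3.141, -0.001, 1.683]
contact_force: [-2.4, 3.3, 5.2]
opening: 0.0003
```

Request:
{"method": "move_arm", "body": {
  "deltas": [
    {"x": 0,"y": 0,"z": 0.001,"wx": 0,"wy": 0,"wz": 0,"hand": 0},
    {"x": 0,"y": 0,"z": 0.001,"wx": 0,"wy": 0,"wz": 0,"hand": 0},
    {"x": 0,"y": 0,"z": 0.001,"wx": 0,"wy": 0,"wz": 0,"hand": 0}
  ]
}}

```text
time: 14.72
tool_pos: [0.4763, 0.1107, 0.1195]
tool_rot: [3.141, -0.001, 1.683]
contact_force: [-2.2, 2.2, 8.4]
opening: 0.0006
```

Request:
{"method": "move_arm", "body": {
  "deltas": [
    {"x": 0,"y": 0,"z": 0.001,"wx": 0,"wy": 0,"wz": 0,"hand": 0},
    {"x": 0,"y": 0,"z": 0.001,"wx": 0,"wy": 0,"wz": 0,"hand": 0},
    {"x": 0,"y": 0,"z": 0.001,"wx": 0,"wy": 0,"wz": 0,"hand": 0}
  ]
}}

```text
time: 15.1
tool_pos: [0.4764, 0.1107, 0.1192]
tool_rot: [3.14, -0.0, 1.684]
contact_force: [-3.3, 1.7, 14.3]
opening: 0.0005
```

Request:
{"method": "move_arm", "body": {
  "deltas": [
    {"x": 0,"y": 0,"z": 0.001,"wx": 0,"wy": 0,"wz": 0,"hand": 0},
    {"x": 0,"y": 0,"z": 0.0015,"wx": 0,"wy": 0,"wz": 0,"hand": 0},
    {"x": 0,"y": 0,"z": 0.0015,"wx": 0,"wy": 0,"wz": 0,"hand": 0},
    {"x": 0,"y": 0,"z": 0.0015,"wx": 0,"wy": 0,"wz": 0,"hand": 0}
  ]
}}

```text
time: 15.6
tool_pos: [0.4764, 0.1107, 0.119]
tool_rot: [3.139, -0.0, 1.684]
contact_force: [-8.7, 1.7, 25.7]
opening: 0.0006
```

```bash
python3 - <<'E'
from h import *
delta(W([0,.135,.119]),6.4)
for n in("top","side"):
    im=viewer.read_camera(n);cv2.imwrite(f"pics/{n}7.png",im[:,:,::-1])
a=cv2.imread("pics/side7.png")[80:340,180:440];b=cv2.imread("pics/top7.png")[100:400,100:440]
cv2.imwrite("pics/c7.png",np.hstack([cv2.resize(a,(400,400)),cv2.resize(b,(400,400))]))
E
```

```text
pos [0.4764 0.1107 0.119 ] F [-8.67  1.66 25.65] q [ 0.07  0.4   1.77  0.    0.97 -0.04] open 0.0006
d [-0.0005 -0.     -0.    ] rot [ 0.14 -0.02  0.07] t 15.6
```

View pics/c7.png

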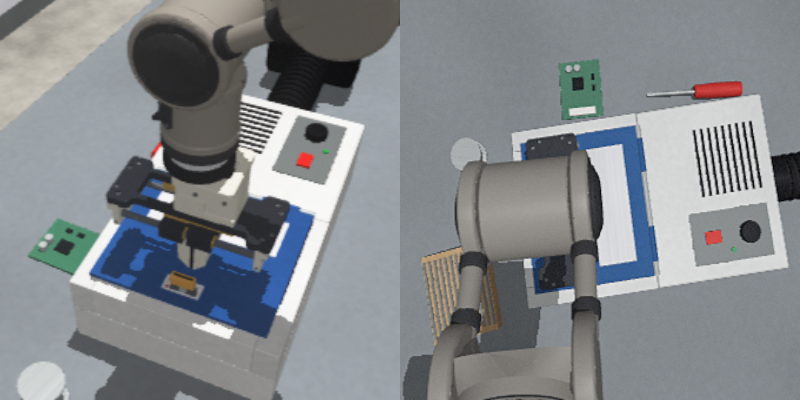

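Cover flush (z 0.119), the fastener head stands through the slot, and nothing else has moved.

```bash
python3 -c "
from cell import robot,monitor
s=monitor.observe();print(s['contact_force'],s['tool_pos']);print(robot.hand_in())"
```

```text
[-9.4210093   1.13426253 26.36898303] [0.47641765 0.11072068 0.11899462]
the job is handed in; nothing more can be done
None
```

The job is done in the order you asked. I handed it in at about 16 s, with the closed fingers still pressing the cover down.

- **Plunger:** I pushed it down to its stop. The tip stayed at z = 0.105 m while the force rose from 7 to 13.5 N.
- **Fastener:** I gripped the bar (opening 10.1 mm) and turned it about 82° counter-clockwise. Its final direction of about 6.4° matches the index lines (6.2–6.5° measured), and the pictures showed it lying along them.
- **Cover:** I swung it shut from behind and pressed it at the press point. The fingertip stands at z = 0.119 m, which is the flush height, with about 26 N down against a hard stop. The brass head stands out through the slot.
- **Bystanders:** The spool, board, old filter and screwdriver look unmoved in the last views, though I checked this by eye only.

No check failed. Two points were less certain:
- **Cover angle:** the first camera estimate of the open cover was rough (1.47–1.63 rad). Contact put it at about 1.5.
- **Sideways force:** about 9 N of sideways force shows on the wrist in the final press.

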